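# Lock the polisher spindle and take off its cap of unknown thread hand

### The job

The disc on the bench polisher is to be changed. Take the collared lock pin out of the wooden block and push it fully home in the narrow guide hole of the polisher to lock the spindle; then unscrew the round spindle cap, whose coarse quarter-turn thread may be left- or right-handed (unmarked: try both ways), lift it off and finish while holding it still in the gripper about ten centimetres above its seat, with the pin still home. Leave the two other rods in their block and do not knock about the things on the bench.

Things in the scene. Friction and masses are not known exactly. Their poses are not given: they have to be found in the camera images.
- machine: Bench polisher: fixed dark housing 160 (x) x 220 (y) x 50 mm, origin on the bench, z up. Spindle axis at its x = 0, y = -45 mm, lock guide hole at x = 0, y = +50 mm. The spindle carries a 104 mm disc (top 66 mm above the bench) and a fork reaching under the guide. Unlocked it turns easily and a weak spring recentres the fork; the pin, once home, stands in the fork and locks it (2 degrees play).
- lock_mouth (a point): Centre of the upper mouth of the polisher's lock guide hole, 99 mm above the bench. Vertical round through hole, bore 10.5 mm, 3 mm chamfer, 30 mm deep, in a steel block 34 x 30 mm; a post of the same height stands on its side away from the spindle. The fork lies just below.
- cap_seat (a point): Centre of the rim of the spindle's threaded neck (52 mm across), on the spindle axis, 100 mm above the bench; the cap's underside rests on it. It is 95 mm from the guide hole.
- pin_grip (a point): Centre of the grip of the lock pin (steel, 90 mm long, 80 g, the only rod with a collar), upright in one of the block's three holes. From the foot up: shaft 8 mm across, 46 mm long, tapered foot; flat collar 22 mm across, 4 mm thick; cylindrical grip 16 mm across, 40 mm high. This point is 70 mm above the foot, 24 mm above the collar's underside, 20 mm below the top.
- pin_collar (a point): Centre of the underside of the lock pin's collar, on its axis, 46 mm above its foot; it rests on the block's top at the start and on the guide's top (99 mm above the bench) when the pin is home.
- rack: Fixed wooden block 50 (its x) x 170 (its y) x 60 mm, origin at the centre of its underside; three upright holes 48 mm deep, 11 mm across, at y = -55, 0 and +55 mm hold the lock pin and two other rods, in any order.
- punch: Plain straight steel rod, 8 mm across, 90 mm long, no collar or head, standing in the block; origin at its foot. To be left there.
- ballrod: Steel rod 8 mm across with a 22 mm ball on top, 87 mm long, standing in the block; origin at its foot. To be left there.
- wrench: Wrench 170 mm long, lying in front of the polisher; origin at its underside.
- jar: Glass jar 60 mm across, 80 mm high, behind the polisher; origin at its underside.
- spray: Spray can 58 mm across, 170 mm high, behind the block; origin at its underside.
- driver: Screwdriver 200 mm long, lying in front of the block; origin at its underside.
- bearing: Steel bearing ring 52 mm across, 14 mm high, lying on the bench; origin at its underside.
- mug: White mug 80 mm across, 95 mm high; origin at its underside.
- cap_center (a point): Centre of the spindle cap, half-way up its grip: knurled round steel cap 54 mm across, 25 mm high, 180 g, upright; plug and cross bar reach 20 mm into the neck. Turned the right way (clockwise or not, drawn anew each time) it is free 62 to 90 degrees from its start and then lifts straight off; turned the wrong way it meets a hard stop within 20 degrees and cannot be lifted. It turns lightly.

How it is judged:
By the outcome, as a careful person would: the job done as asked, in the order asked, and still so for the second after the job is handed in, while the arm keeps its last pose, push and grip.
It also fails if it takes over 54 s, if anything falls off the work surface, if the arm or the gripper's body presses on something with over 40 N, if the wrist force passes 120 N, or if a joint passes its speed limit or range.

### The arm

A 7-joint arm with a two-finger parallel gripper is mounted at the origin on the work surface. World frame = base frame: x ahead of the robot, y to its left, z up, the work surface at z = 0. Lengths are in m, angles in rad, forces in N, time in s.
With the tool pointing down it reaches from about 0.425 to 0.925 m from the base axis. Payload 6.8 kg.
Tool frame: the origin (TCP) lies on the front face of the gripper's body, between the roots of the fingers; the fingertips stand 73 mm ahead of it and the grasp point (between the pads) lies 54 mm ahead of it (env.nose_length is the distance from the TCP to the fingertips, in m); z points along the fingers, y is the direction in which the jaws open and shut (so a half turn about z gives the same grasp; the last joint's range is limited). The gripper opens to 85 mm and grips with 20 to 120 N. Pads are 22 mm wide; open, the fingers measure 114 mm over their backs; the gripper's body (76 mm by 85 mm) begins 54 mm behind the grasp point. The pads swing forward as they close: fully open they stand 13 mm farther back than shut.
Start: joints at [-1.307, 0.477, 0.022, 1.555, -0.011, 1.109, -0.083], TCP at [0.245, 0.629, 0.304] pointing down, gripper open.
Joint ranges: [-2.96, 2.96], [-0.34, 2.1], [-1.41, 1.46], [0.24, 2.44], [-1.37, 4.51], [0.17, 1.92], [-2.96, 2.96]. Speed limits (rad/s): [2.39, 2.39, 3.14, 3.14, 3.14, 3.14, 3.14].

### API

Orientations are given as a unit quaternion [w, x, y, z].
In Python, from cell import env, kin, camera, calibration, job gives the robot as it stands. The module is installed in compiled form; this text tells all that it offers. Calls block until the motion is done:
- env.reach(position, orientation): joint-space move of the TCP to a pose.
- env.movel(position, velocity=0.15, rot=None, stop_force=None): straight line of the TCP; rot=None keeps the orientation; velocity is the mean speed in m/s. With stop_force (N) it stops when the force on the tool has changed by that much, and returns True; else False.
- env.goto_joints(angles): joint-space move.
- env.grip(opening, f_grip=None): finger opening in m; f_grip is the grip in N (None keeps the last); returns when the fingers have stopped.
- env.dwell(seconds).
- kin.inverse_kinematics(position, orientation): joint angles nearest the present ones, or None.
- env.get_state(): the state.
- camera(name): name is "scene" or "top" or "wrist"; returns (picture, depth): 420x560x3 uint8, blue, green, red; 420x560 float32, m along the optical axis (not along the pixel's ray), 0 where there is no reading.
- calibration(name): a dict with "fx", "fy", "cx", "cy" (pixels), "k1" (the pictures are not rectified: a ray, as slopes to the right and down, at radius r is drawn at 1 + k1 r^2 times it, then the intrinsics apply), "rvec" (rotation vector, rad) and "tvec" (3), from world to camera coordinates, as OpenCV has them. Camera axes: x right, y down, z forward; pixel columns grow to the right and rows downward; lengths in m; the calibration is good to about 2 mm. A picture is of the moment at which its call begins: read the wrist's pose just before it. calibration takes no time and is no camera call; for the wrist camera it gives the pose at the moment of the call.
A pose or a line that the arm cannot do raises env.PlanningError and nothing moves.
- job.job_done(): hands the job in, once; it reports no verdict.
The state is a dict: "time": time; "qpos": joint angles; "joint_velocities": joint speeds; "joint_torque": joint torques, N m; "tcp_pos": TCP position; "orientation": TCP orientation; "force": force on the tool from outside, world axes, zero at the start; "torque": the same for the moment, N m; "opening": finger opening in m.
Only numpy, scipy, OpenCV 4.12 (cv2) and the standard library are available. Lean on these libraries where they do the work, as an engineer would, in place of code of your own. Each camera call takes 0.05 s, during which the arm holds its last target.

## Working session

There is one attempt and no reset: what is moved stays moved. The work goes in short steps, each a Python script; the robot and the scene stay as the last script left them, time stands still between calls to the robot, and variables do not carry over. Pictures are saved under pics/ and viewed, and the job is handed in when it is done.

```bash
mkdir -p pics; ls; python3 - <<'E'
from cell import env, kin, camera, calibration, job
import cv2,numpy as np
for n in ["scene","top","wrist"]:
    c=calibration(n); p,d=camera(n); cv2.imwrite(f"pics/{n}0.png",p); np.save(f"pics/{n}0.npy",d); print(n,c)
np.save("pics/cal.npy",{n:calibration(n) for n in ["scene","top","wrist"]},allow_pickle=True)
s=env.get_state();print(s)
E
```

```text
pics
scene {'fx': 443.8986889727943, 'fy': 443.8986889727943, 'cx': 276.17531846827154, 'cy': 214.4897654102838, 'k1': -0.044173447691022556, 'rvec': array([ 1.92400335,  1.53825067, -0.61329276]), 'tvec': array([-0.15395593, -0.28302741,  1.52503345])}
top {'fx': 544.4467636165668, 'fy': 544.4467636165668, 'cx': 276.5262127432077, 'cy': 217.47866173253232, 'k1': -0.15657390777891425, 'rvec': array([ 2.13680671, -2.15441179,  0.15586615]), 'tvec': array([0.05092361, 0.50929225, 1.48206314])}
wrist {'fx': 377.94203516131506, 'fy': 377.94203516131506, 'cx': 276.6952343140051, 'cy': 218.49522171926972, 'k1': 0.0008419935694995429, 'rvec': array([-2.40150134, -1.64159524, -0.22145105]), 'tvec': array([-0.67526017, -0.03456992,  0.378799  ])}
{'time': 0.15, 'qpos': array([-1.30712029,  0.4775901 ,  0.02234189,  1.55616049, -0.01149123,
        1.10926155, -0.08312035]), 'joint_velocities': array([ 0.00105184, -0.00340756, -0.00023806, -0.00346261,  0.00030001,
       -0.00190684, -0.00067906]), 'joint_torque': array([ 3.73189920e-03, -5.96925902e+01,  1.61075938e+00, -2.81491524e+01,
        1.26893318e-02,  6.54344840e-03, -1.72586152e-05]), 'tcp_pos': array([0.24508695, 0.62859119, 0.30318936]), 'orientation': array([-7.30374917e-05,  1.84816217e-01,  9.82772888e-01, -6.41536866e-04]), 'force': array([ 0.08162675, -0.62576959, -0.43878207]), 'torque': array([0.00544943, 0.01337193, 0.03591439]), 'opening': 0.08565150953400077}
```

View pics/scene0.png

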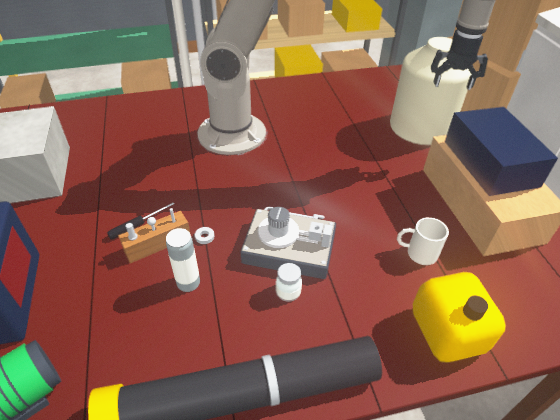

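View pics/top0.png

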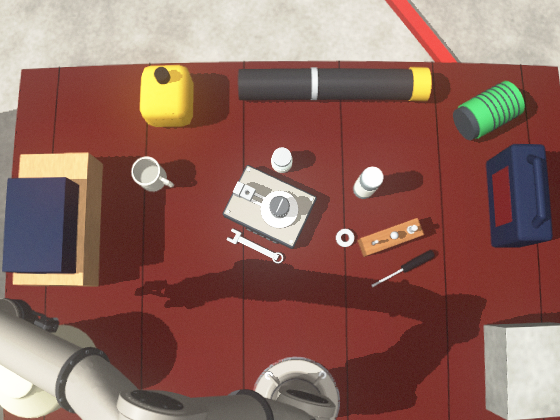

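View pics/wrist0.png

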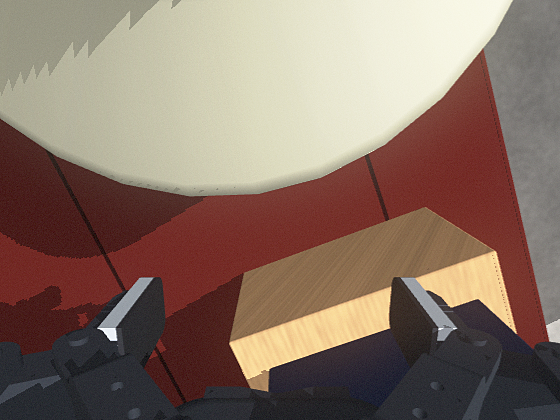

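```bash
python3 - <<'E'
import cv2,numpy as np
t=cv2.imread("pics/top0.png"); s=cv2.imread("pics/scene0.png")
cv2.imwrite("pics/t1.png",cv2.resize(t[140:290,215:325],None,fx=4,fy=4,interpolation=cv2.INTER_CUBIC))
cv2.imwrite("pics/t2.png",cv2.resize(t[160:290,330:445],None,fx=4.5,fy=4.5,interpolation=cv2.INTER_CUBIC))
cv2.imwrite("pics/s1.png",cv2.resize(s[190:310,100:345],None,fx=3.2,fy=3.2,interpolation=cv2.INTER_CUBIC))
E
```

```text
(no output)
```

View pics/t1.png

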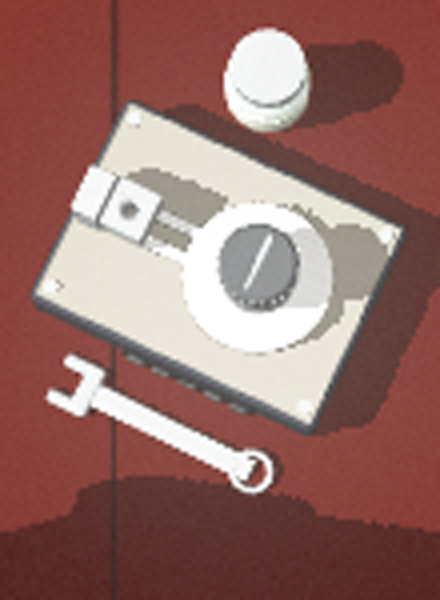

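View pics/t2.png

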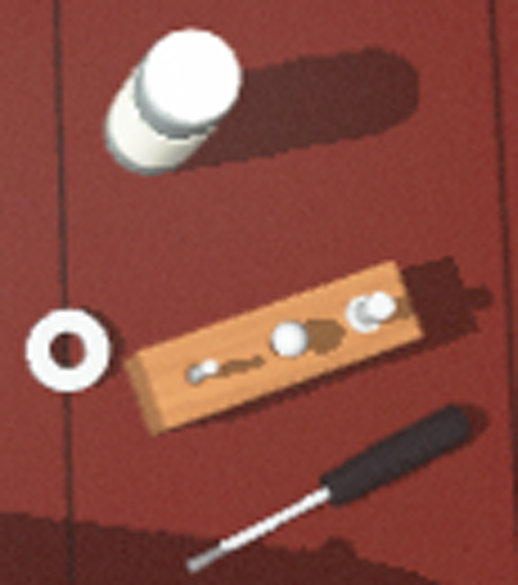

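View pics/s1.png

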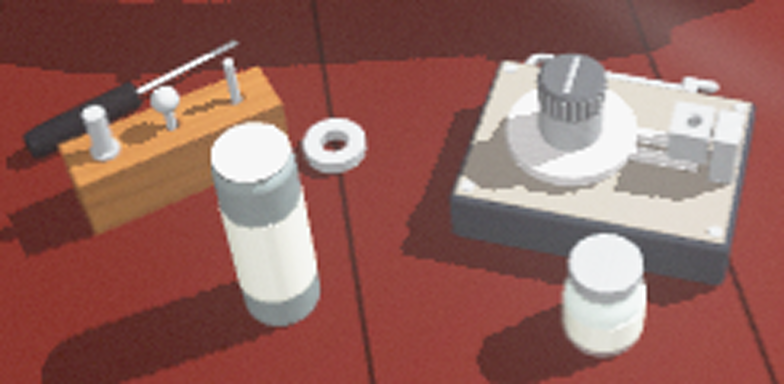

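```bash
cat > h.py <<'E'
import numpy as np, cv2
def ray(c,u,v):
    x=(u-c['cx'])/c['fx']; y=(v-c['cy'])/c['fy']
    rd=np.hypot(x,y); r=rd
    for _ in range(30): r=rd/(1+c['k1']*r*r)
    s=r/rd if rd>0 else 1
    R=cv2.Rodrigues(np.array(c['rvec'],float))[0]; o=-R.T@c['tvec']
    return o, R.T@np.array([x*s,y*s,1.])
def onz(c,u,v,z):
    o,d=ray(c,u,v); return o+d*(z-o[2])/d[2]
def proj(c,P):
    R=cv2.Rodrigues(np.array(c['rvec'],float))[0]; q=R@np.array(P)+c['tvec']
    x,y=q[:2]/q[2]; f=1+c['k1']*(x*x+y*y)
    return np.array([c['fx']*x*f+c['cx'],c['fy']*y*f+c['cy']])
E
python3 - <<'E'
import numpy as np
from h import *
C=np.load("pics/cal.npy",allow_pickle=True).item();c=C['top'];s=C['scene']
def T1(x,y,z): return onz(c,x/4+215-.375,y/4+140-.375,z)
def T2(x,y,z): return onz(c,x/4.5+330-.4,y/4.5+160-.4,z)
def S(x,y,z): return onz(s,x/3.2+100-.35,y/3.2+190-.35,z)
np.set_printoptions(precision=4,suppress=True)
print("pin",T2(381,306,.104),S(94,113,.104))
print("ball",T2(290,339,.088),"punch",T2(209,368,.102))
print("hole",T1(129,210,.099),S(695,121,.099))
print("cap",T1(259,265,.125),S(574,75,.125))
h=T1(129,210,.099);k=T1(259,265,.125);print(h-k,np.linalg.norm((h-k)[:2]))
print("corners",T1(130,102,.05),T1(403,232,.05),T1(310,428,.05),T1(36,298,.05))
print("rack",[T2(*p,.06) for p in [(397,262),(424,337),(158,433),(131,360)]])
print("spray",T2(195,77,.17),"jar",T1(267,60,.08), "mug",onz(c,148,172,.095))
E
```

```text
pin [ 0.4694 -0.323   0.104 ] [ 0.4736 -0.3202  0.104 ]
ball [ 0.4519 -0.2705  0.088 ] punch [ 0.4336 -0.2182  0.102 ]
hole [0.5704 0.1261 0.099 ] [0.5756 0.1267 0.099 ]
cap [0.5277 0.039  0.125 ] [0.5326 0.0414 0.125 ]
[ 0.0427  0.0871 -0.026 ] 0.09704774461592856
corners [0.6573 0.1282 0.05  ] [ 0.5628 -0.0619  0.05  ] [0.4266 0.0046 0.05  ] [0.5184 0.1934 0.05  ]
rack [array([ 0.5021, -0.3456,  0.06  ]), array([ 0.4554, -0.3605,  0.06  ]), array([ 0.3984, -0.1934,  0.06  ]), array([ 0.4432, -0.1781,  0.06  ])]
spray [ 0.5947 -0.2035  0.17  ] jar [0.6788 0.0319 0.08  ] mug [0.6303 0.3985 0.095 ]
```

```bash
python3 - <<'E'
import numpy as np
from h import *
np.set_printoptions(precision=3,suppress=True)
C=np.load("pics/cal.npy",allow_pickle=True).item();c=C['top'];d=np.load("pics/top0.npy")
for u,v in [(40,225),(70,200),(90,165),(90,270),(97,230),(20,340),(15,380),(100,355)]:
    o,r=ray(c,u,v); print(u,v,o+r*d[v,u])
print(env) if 0 else None
from cell import kin
R=np.array([.0427,.0871]);th=np.arctan2(R[1],R[0])
from scipy.spatial.transform import Rotation as Ro
def q(yaw): # tool y axis at angle yaw in plan, z down
    y=np.array([np.cos(yaw),np.sin(yaw),0]);z=np.array([0,0,-1.]);x=np.cross(y,z)
    w=Ro.from_matrix(np.c_[x,y,z]).as_quat(); return [w[3],*w[:3]]
rk=np.arctan2(-.105,.036)
for n,p,y in [("hole",(.573,.126),th+np.pi/2),("pin",(.4715,-.3215),rk+np.pi/2)]:
    for k in (0,np.pi):
        print(n,np.degrees(y+k),kin.inverse_kinematics([*p,.3],q(y+k)))
for a in range(0,360,30):
    r=kin.inverse_kinematics([.530,.040,.17],q(np.radians(a))); print(a, None if r is None else r)
E
```

```text
40 225 [0.467 0.639 0.233]
70 200 [0.537 0.578 0.193]
90 165 [0.649 0.559 0.11 ]
90 270 [0.363 0.556 0.082]
97 230 [0.48  0.559 0.025]
20 340 [0.218 0.463 0.683]
15 380 [0.095 0.655 0.31 ]
100 355 [0.199 0.324 0.694]
hole 153.884007517107 [-0.351  0.336  0.036  1.779 -0.014  1.027  2.376]
hole 333.88400751710697 [-0.797  0.38   0.616  1.809 -0.252  1.032 -0.54 ]
pin 18.92464441605123 [-0.145  0.399  0.829  1.854 -0.339  1.036  1.151]
pin 198.92464441605125 [-0.379  0.636  1.283  1.865 -0.668  1.165 -1.67 ]
0 [-0.582  0.457  0.493  2.039 -0.323  0.72   0.114]
30 [-0.53   0.446  0.424  2.036 -0.274  0.714  0.59 ]
60 [-0.463  0.434  0.338  2.032 -0.216  0.709  1.058]
90 [-0.396  0.426  0.254  2.027 -0.16   0.707  1.529]
120 [-0.324  0.42   0.163  2.022 -0.102  0.707  1.997]
150 [-0.222  0.417  0.037  2.016 -0.023  0.709  2.446]
180 [-0.14   0.418 -0.065  2.01   0.04   0.715  2.911]
210 [-1.042  0.857  1.268  2.063 -0.993  1.038 -1.872]
240 [-1.042  0.857  1.268  2.063 -0.993  1.038 -1.349]
270 [-0.745  0.514  0.717  2.049 -0.492  0.753 -1.294]
300 [-0.678  0.486  0.622  2.045 -0.417  0.736 -0.843]
330 [-0.634  0.471  0.562  2.042 -0.372  0.727 -0.362]
```

```bash
cat >> h.py <<'E'
from scipy.spatial.transform import Rotation as Ro
def q(yaw):
    y=np.array([np.cos(yaw),np.sin(yaw),0]);z=np.array([0,0,-1.]);x=np.cross(y,z)
    w=Ro.from_matrix(np.c_[x,y,z]).as_quat(); return [w[3],*w[:3]]
E
python3 - <<'E'
import numpy as np
from h import *
np.set_printoptions(precision=3,suppress=True)
from cell import *
c=calibration("wrist"); st=env.get_state()
R=cv2.Rodrigues(c['rvec'])[0];o=-R.T@c['tvec']
w=st['orientation'];Rt=Ro.from_quat([*w[1:],w[0]]).as_matrix()
off=Rt.T@(o-st['tcp_pos']); print(off,(Rt.T@R.T))
env.movel([.255,.60,.40],0.3)
print(env.get_state()['time'])
y=np.radians(334); 
Q=q(y);Rq=Ro.from_quat([*Q[1:],Q[0]]).as_matrix()
p=np.array([.552,.083,.36])-Rq@np.array([off[0],off[1],0]) ; print(p)
env.reach(p,Q)
c=calibration("wrist");pic,d=camera("wrist");st=env.get_state();print(st['time'],st['qpos'],st['force'])
cv2.imwrite("pics/w1.png",pic);np.save("pics/w1.npy",c,allow_pickle=True);np.save("pics/w1d.npy",d)
E
```

```text
[ 0.068  0.001 -0.07 ] [[-0.    -0.964 -0.267]
 [ 1.     0.    -0.   ]
 [ 0.    -0.267  0.964]]
0.6333
[0.521 0.022 0.36 ]
2.9583 [-0.757  0.189  0.69   1.885 -0.134  1.114 -0.469] [ 0.443  0.418 -0.592]
```

View pics/w1.png

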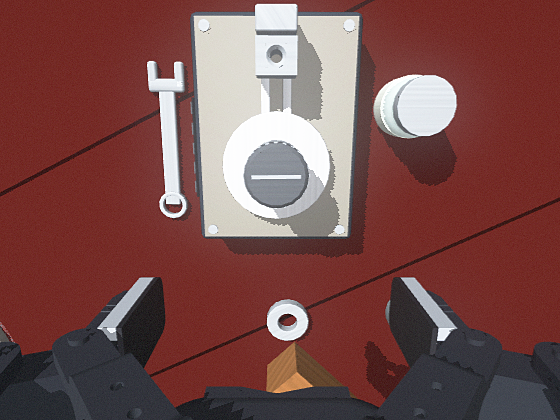

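```bash
python3 - <<'E'
import cv2,numpy as np
t=cv2.imread("pics/w1.png")
cv2.imwrite("pics/w1c.png",cv2.resize(t[0:240,180:370],None,fx=2.5,fy=2.5,interpolation=cv2.INTER_CUBIC))
g=cv2.cvtColor(t,cv2.COLOR_BGR2GRAY)
m=((g[40:68,262:292]<140)).astype(np.uint8)
n,l,s,ce=cv2.connectedComponentsWithStats(m);print([(s[i,4],ce[i]+[262,40]) for i in range(1,n)])
hs=g[135:215,235:320]; m=((hs>60)&(hs<130)).astype(np.uint8)
n,l,s,ce=cv2.connectedComponentsWithStats(m);i=1+np.argmax(s[1:,4]);print(s[i],ce[i]+[235,135])
E
```

```text
[(np.int32(108), array([274.65740741,  51.5       ])), (np.int32(1), array([268.,  55.])), (np.int32(1), array([276.,  62.]))]
[ 10  18  64  55 329] [286.18237082 189.22492401]
```

View pics/w1c.png

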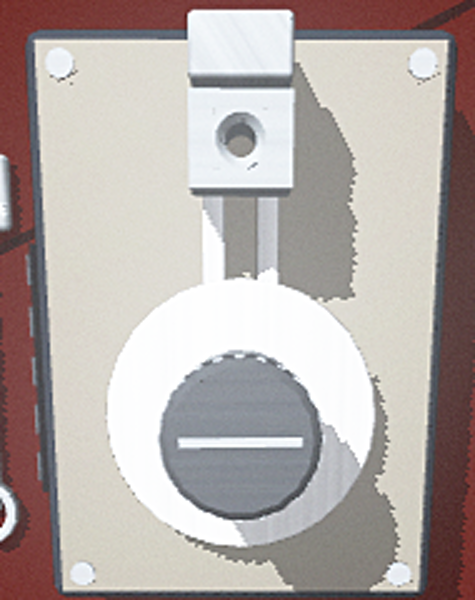

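```bash
python3 - <<'E'
import numpy as np
from h import *
np.set_printoptions(precision=4,suppress=True)
c=np.load("pics/w1.npy",allow_pickle=True).item()
h=onz(c,180+240/2.5-.3,135.5/2.5-.3,.099);k=onz(c,180+240.5/2.5-.3,442/2.5-.3,.125)
print(h,k,np.linalg.norm((h-k)[:2]),np.degrees(np.arctan2(*(h-k)[1::-1])))
from cell import *
# move to view pin
y=np.arctan2(-.105,.036)+np.pi/2; y0=y
best=None
Q=q(y);Rq=Ro.from_quat([*Q[1:],Q[0]]).as_matrix()
p=np.array([.4715,-.3215,.30])-Rq@np.array([.068-.03,0.001,0])
print(p,kin.inverse_kinematics(p,Q))
env.reach(p,Q)
c=calibration("wrist");pic,d=camera("wrist");st=env.get_state();print(st['time'],st['qpos'],st['tcp_pos'])
cv2.imwrite("pics/w2.png",pic);np.save("pics/w2.npy",c,allow_pickle=True)
E
```

```text
[0.5707 0.1284 0.099 ] [0.529 0.042 0.125] 0.0959111729414608 64.23315628144856
[ 0.4829 -0.3578  0.3   ] [-0.0204  0.4367  0.7462  1.7804 -0.3362  1.056   1.1776]
4.4667 [-0.022   0.4365  0.7449  1.7802 -0.3363  1.0562  1.1768] [ 0.484  -0.3564  0.3   ]
```

View pics/w2.png

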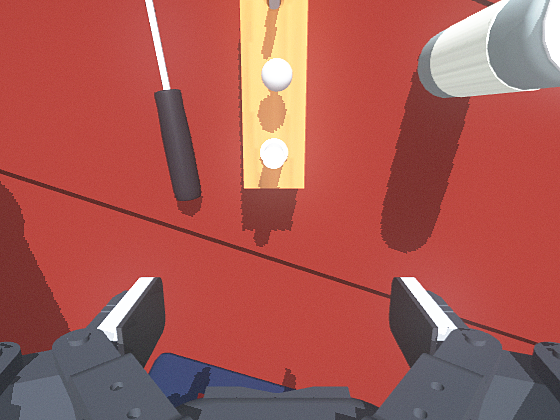

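```bash
python3 - <<'E'
import cv2,numpy as np
t=cv2.imread("pics/w2.png")
cv2.imwrite("pics/w2c.png",cv2.resize(t[130:175,250:300],None,fx=12,fy=12,interpolation=cv2.INTER_CUBIC))
E
```

```text
(no output)
```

View pics/w2c.png

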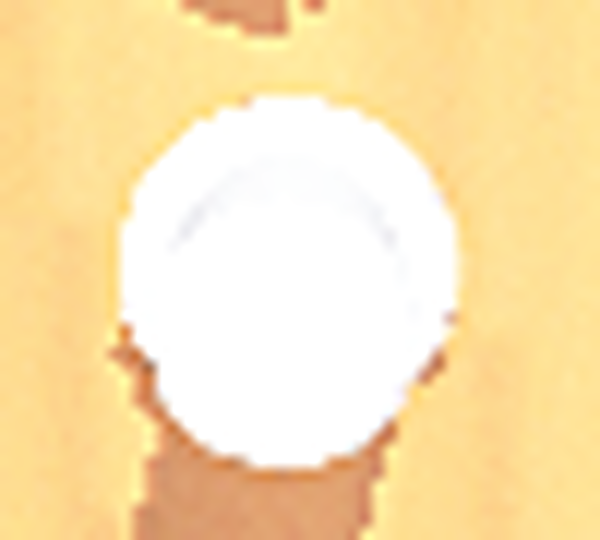

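```bash
python3 - <<'E'
import numpy as np
from h import *
np.set_printoptions(precision=4,suppress=True)
c=np.load("pics/w2.npy",allow_pickle=True).item()
a=onz(c,273.7,151.6,.064);b=onz(c,273.3,157.2,.104);print(a,b)
print(onz(c,276.5,74,.08))
top=onz(c,249,188,.06),onz(c,304,188,.06);print(top)
print([np.degrees(np.arctan2(*(onz(c,x2,188,.06)-onz(c,x1,0,.06))[1::-1])) for x1,x2 in((239.5,244),(307.5,304))])
E
```

```text
[ 0.4693 -0.3197  0.064 ] [ 0.4693 -0.3198  0.104 ]
[ 0.4529 -0.2653  0.08  ]
(array([ 0.4596, -0.3552,  0.06  ]), array([ 0.5029, -0.3403,  0.06  ]))
[np.float64(-70.96615300051216), np.float64(-70.93926567331127)]
```

```bash
python3 - <<'E'
import numpy as np
from h import *
np.set_printoptions(precision=4,suppress=True)
from cell import *
Q=q(np.radians(19.05)); P=[.4693,-.3197]
env.grip(.06,60)
env.reach([*P,.19],Q); print(env.get_state()['time'],env.get_state()['tcp_pos'])
print(env.movel([*P,.143],.08,stop_force=10))
env.grip(0.0,60); st=env.get_state(); print(st['time'],st['opening'],st['tcp_pos'],st['force'])
print(env.movel([*P,.215],.15,stop_force=25)); st=env.get_state(); print(st['time'],st['opening'],st['tcp_pos'],st['force'])
pic,d=camera("wrist");cv2.imwrite("pics/w3.png",pic)
pic,d=camera("scene");cv2.imwrite("pics/s3.png",cv2.resize(pic[150:290,90:290],None,fx=4,fy=4))
E
```

```text
5.3833 [ 0.4698 -0.3206  0.1909]
False
6.5917 0.01438514601908648 [ 0.4695 -0.3198  0.1434] [-0.1089  0.2568  4.9599]
False
7.225 0.014482024178431186 [ 0.469  -0.3191  0.2143] [ 0.2953  0.0212 -0.9975]
```

View pics/w3.png

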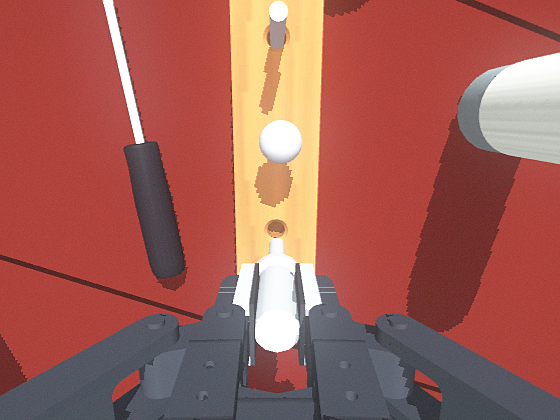

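View pics/s3.png

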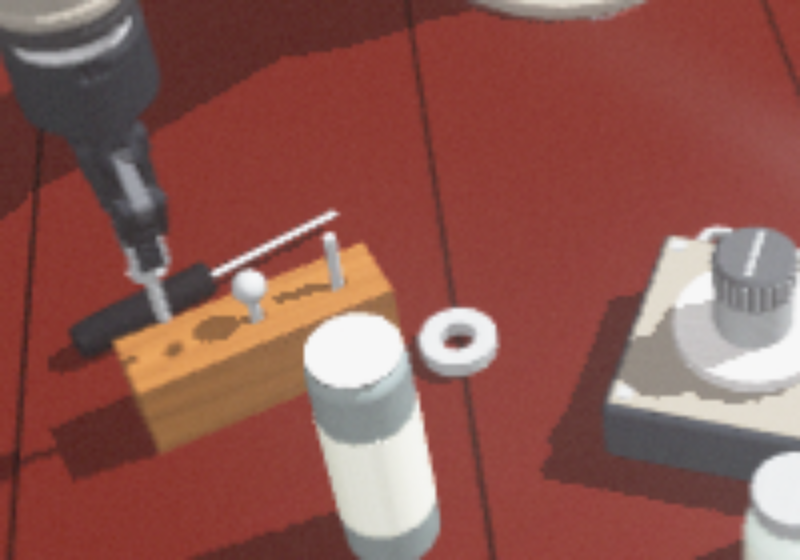

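```bash
python3 - <<'E'
import numpy as np
from h import *
from cell import *
c=calibration("wrist");t=env.get_state()['tcp_pos']
for z in (.083,.129,.133,.175): print(z,proj(c,[t[0],t[1],z]))
p=cv2.imread("pics/w3.png");cv2.imwrite("pics/w3c.png",cv2.resize(p[225:365,225:330],None,fx=5,fy=5))
E
```

```text
0.083 [276.19047699 241.25797113]
0.129 [275.9607021  274.81764585]
0.133 [275.93483852 278.59509764]
0.175 [275.56552017 332.53419366]
```

View pics/w3c.png

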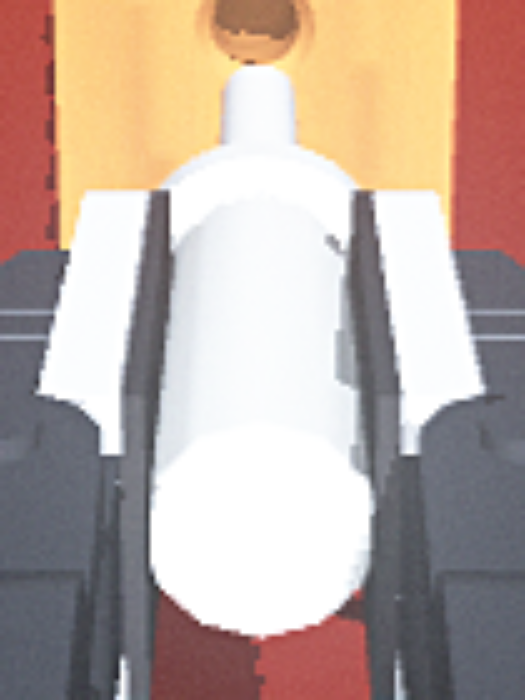

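```bash
python3 - <<'E'
import numpy as np
from h import *
np.set_printoptions(precision=4,suppress=True)
from cell import *
Q=q(np.radians(334.2)); P=[.5707,.1284]
print(kin.inverse_kinematics([*P,.28],Q))
env.movel([.469,-.3195,.29],.25)
env.reach([*P,.27],Q); st=env.get_state(); print(st['time'],st['tcp_pos'],st['qpos'])
env.movel([*P,.238],.1)
st=env.get_state();c=calibration("wrist");pic,d=camera("wrist"); print(st['time'],st['tcp_pos'],st['opening'],st['force'])
t=st['tcp_pos']
print(proj(c,[t[0],t[1],t[2]-.129]),proj(c,[*P,.099]))
cv2.imwrite("pics/w4.png",pic);cv2.imwrite("pics/w4c.png",cv2.resize(pic[170:320,200:350],None,fx=4,fy=4))
E
```

```text
[-1.0011  0.4895  0.9187  1.8446 -0.4505  1.0317 -0.3504]
9.4583 [0.5707 0.127  0.2698] [-0.9422  0.4716  0.8301  1.8521 -0.4094  0.9984 -0.3908]
9.925 [0.5707 0.1278 0.2378] 0.014328739051906608 [-0.1047  0.3373  0.2097]
[277.5571 241.7777] [277.1338 235.4347]
```

View pics/w4c.png

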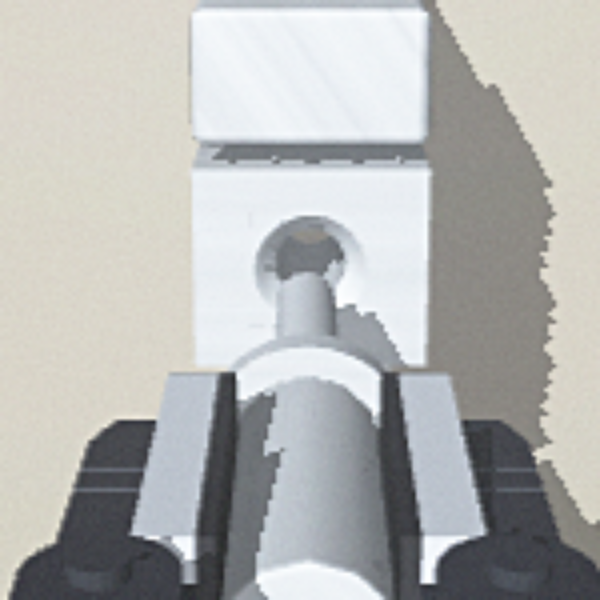

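```bash
python3 - <<'E'
import numpy as np
from h import *
np.set_printoptions(precision=4,suppress=True)
from cell import *
P=[.5707,.1284]
r=env.movel([*P,.181],.06,stop_force=15)
st=env.get_state(); print(r,st['time'],st['tcp_pos'],st['opening'],st['force'],st['torque'])
c=calibration("wrist");pic,d=camera("wrist")
cv2.imwrite("pics/w5c.png",cv2.resize(pic[170:350,180:370],None,fx=3,fy=3))
pic,d=camera("scene");cv2.imwrite("pics/s5.png",cv2.resize(pic[190:290,230:350],None,fx=5,fy=5))
E
```

```text
True 10.8583 [0.5703 0.1283 0.1825] 0.014316548585573631 [-1.9233 -0.1121  6.7407] [-0.0419  0.3593 -0.0246]
```

View pics/w5c.png

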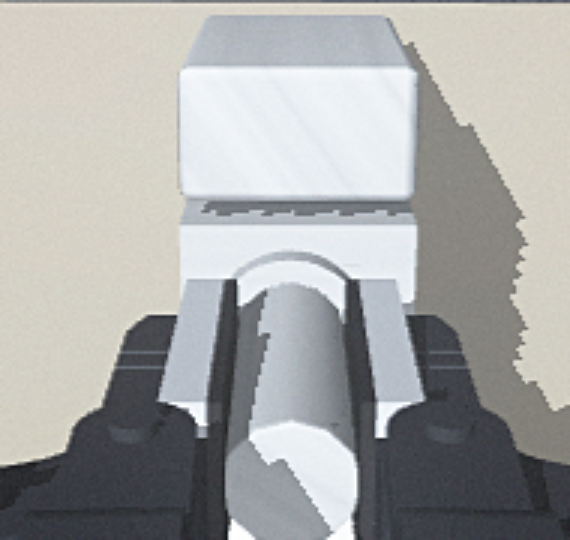

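View pics/s5.png

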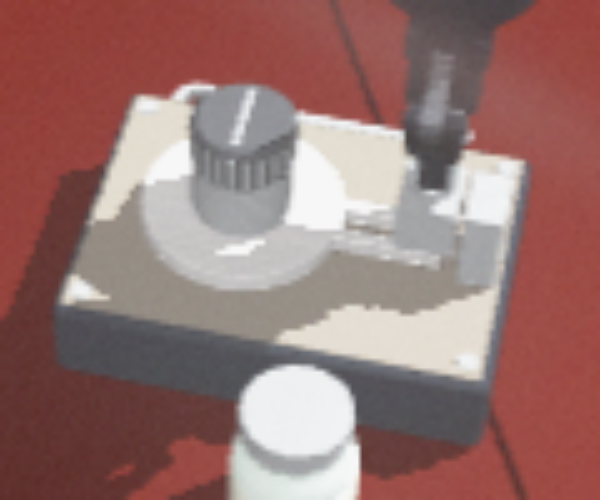

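```bash
python3 - <<'E'
import numpy as np
from h import *
np.set_printoptions(precision=4,suppress=True)
from cell import *
P=[.5705,.1283]
r=env.movel([*P,.177],.04,stop_force=25)
st=env.get_state(); print(r,st['time'],st['tcp_pos'],st['opening'],st['force'])
env.grip(.05)
env.movel([*P,.25],.25)
env.grip(.085)
Q=q(np.radians(334.2)); C=[.529,.0425]
env.reach([*C,.23],Q); st=env.get_state(); print(st['time'],st['tcp_pos'],st['qpos'])
pic,d=camera("scene");cv2.imwrite("pics/s6.png",cv2.resize(pic[150:290,210:370],None,fx=5,fy=4.2))
c=calibration("wrist");pic,d=camera("wrist");cv2.imwrite("pics/w6.png",pic);np.save("pics/w6.npy",c,allow_pickle=True)
print(proj(c,[*P,.143]),proj(c,[*P,.103]),proj(c,[*C,.125]))
E
```

```text
True 11.1667 [0.5719 0.1279 0.1812] 0.014283137060142807 [-1.1774 -0.5219  7.9668]
12.9417 [0.5286 0.0415 0.23  ] [-0.8417  0.4318  0.8284  2.0128 -0.4156  0.871  -0.2368]
[277.5696  42.5912] [277.2942  57.693 ] [277.2978 258.4766]
```

View pics/w6.png

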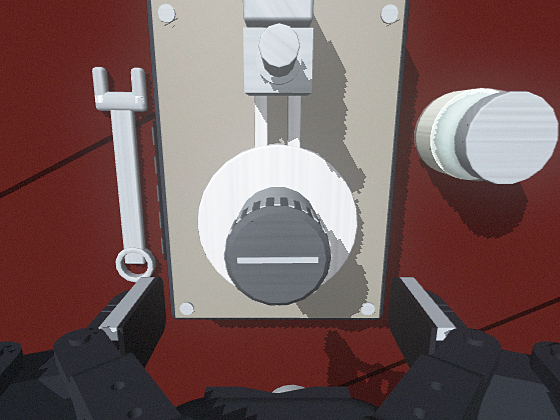

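View pics/s6.png

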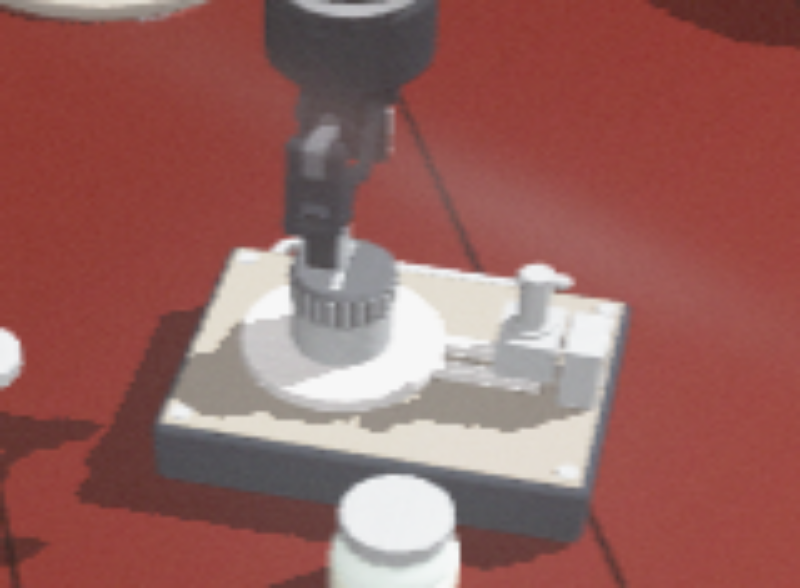

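```bash
python3 - <<'E'
import numpy as np
from h import *
np.set_printoptions(precision=4,suppress=True)
from cell import *
C=[.5287,.0419]
def pr(t=""):
    st=env.get_state(); w=st['orientation'];R=Ro.from_quat([*w[1:],w[0]]).as_matrix()
    print(t,round(st['time'],2),st['tcp_pos'],round(st['opening'],4),"F",st['force'],"M",st['torque'],"yaw",round(np.degrees(np.arctan2(R[1,1],R[0,1])),1),"q7",round(st['qpos'][6],3))
print(env.movel([*C,.162],.12,stop_force=10)); pr("down")
env.grip(.0,40); pr("grip")
def turn(deg):
    q0=np.array(env.get_state()['qpos']); q0[6]+=np.radians(deg); env.goto_joints(q0)
turn(12); pr("+12"); turn(14); pr("+26")
pic,d=camera("wrist");cv2.imwrite("pics/w7.png",pic)
E
```

```text
False
down 13.76 [0.5292 0.0419 0.1623] 0.0852 F [-0.5318  0.5427  0.4921] M [ 0.0047 -0.0117  0.0577] yaw -25.8 q7 -0.148
grip 14.16 [0.5292 0.0419 0.163 ] 0.0529 F [-1.3931 -0.129   7.0986] M [ 0.0421  0.2625 -0.0051] yaw -25.8 q7 -0.148
+12 14.47 [0.5291 0.042  0.1631] 0.0529 F [-0.9479 -0.2364  0.1936] M [-0.0601  0.0483 -0.0268] yaw -14.0 q7 0.058
+26 14.82 [0.5289 0.0422 0.1631] 0.0528 F [-0.6307  1.4443 -0.304 ] M [ 0.3236  0.2333 -0.743 ] yaw -0.4 q7 0.295
```

View pics/w7.png

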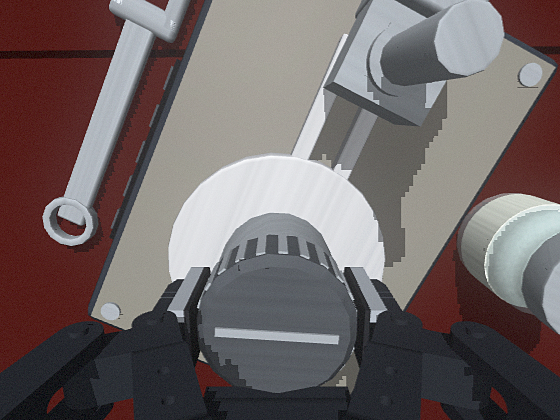

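```bash
python3 - <<'E'
import numpy as np
from h import *
np.set_printoptions(precision=4,suppress=True)
from cell import *
def pr(t=""):
    st=env.get_state(); w=st['orientation'];R=Ro.from_quat([*w[1:],w[0]]).as_matrix()
    y=np.degrees(np.arctan2(R[1,1],R[0,1]))
    print(t,round(st['time'],2),st['tcp_pos'],round(st['opening'],4),"F",st['force'],"M",st['torque'],"yaw",round(y,1),"q7",round(st['qpos'][6],3)); return y
def turn(deg):
    q0=np.array(env.get_state()['qpos']); q0[6]+=np.radians(deg); env.goto_joints(q0)
turn(-26); pr("0"); turn(-25);y=pr("-25"); 
turn(-25);y=pr("-50"); turn(-99-y); pr()
pic,d=camera("wrist");cv2.imwrite("pics/w8.png",pic)
E
```

```text
0 15.38 [0.5291 0.0422 0.1631] 0.0523 F [-0.0578 -0.2258 -1.2896] M [-0.0602 -0.0771 -0.0066] yaw -26.3 q7 -0.156
-25 15.88 [0.5293 0.0419 0.1632] 0.0527 F [ 1.4358 -1.0324 -2.3166] M [-0.2159 -0.2263  0.0171] yaw -51.1 q7 -0.589
-50 16.38 [0.5295 0.0416 0.1633] 0.0527 F [ 1.4642 -2.3064 -0.7187] M [-0.3929 -0.2861  0.056 ] yaw -75.8 q7 -1.02
 16.84 [0.529  0.0418 0.1631] 0.0525 F [-1.2061 -0.085  -1.002 ] M [-0.0588  0.1301  0.0079] yaw -98.7 q7 -1.42
```

View pics/w8.png

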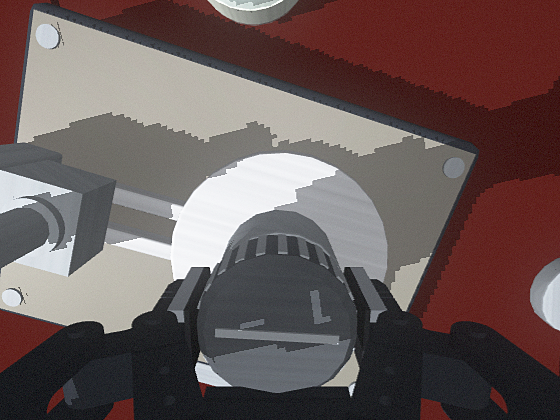

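```bash
python3 - <<'E'
import numpy as np
from h import *
np.set_printoptions(precision=4,suppress=True)
from cell import *
def pr(t=""):
    st=env.get_state(); w=st['orientation'];R=Ro.from_quat([*w[1:],w[0]]).as_matrix()
    y=np.degrees(np.arctan2(R[1,1],R[0,1]))
    print(t,round(st['time'],2),st['tcp_pos'],round(st['opening'],4),"F",st['force'],"M",st['torque'],"yaw",round(y,1),"q7",round(st['qpos'][6],3)); return y
def turn(deg):
    q0=np.array(env.get_state()['qpos']); q0[6]+=np.radians(deg); env.goto_joints(q0)
turn(-6);pr()
p=env.get_state()['tcp_pos']
r=env.movel([p[0],p[1],p[2]+.025],.04,stop_force=12);print(r);pr("lift")
pic,d=camera("wrist");cv2.imwrite("pics/w9.png",pic)
pic,d=camera("scene");cv2.imwrite("pics/s9.png",cv2.resize(pic[150:290,210:370],None,fx=5,fy=4.2))
E
```

```text
17.14 [0.529  0.0417 0.1631] 0.0525 F [-0.3003 -0.7147 -1.8785] M [-0.1819 -0.0073  0.0316] yaw -104.5 q7 -1.521
False
lift 17.92 [0.5289 0.0418 0.1881] 0.0526 F [-0.3451 -0.3293 -2.9001] M [-0.0577 -0.027   0.0118] yaw -104.7 q7 -1.557
```

View pics/w9.png

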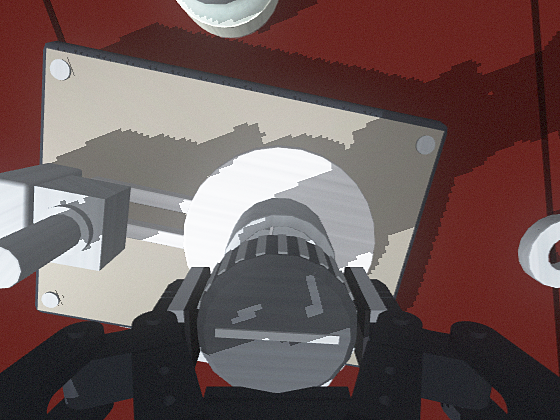

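View pics/s9.png

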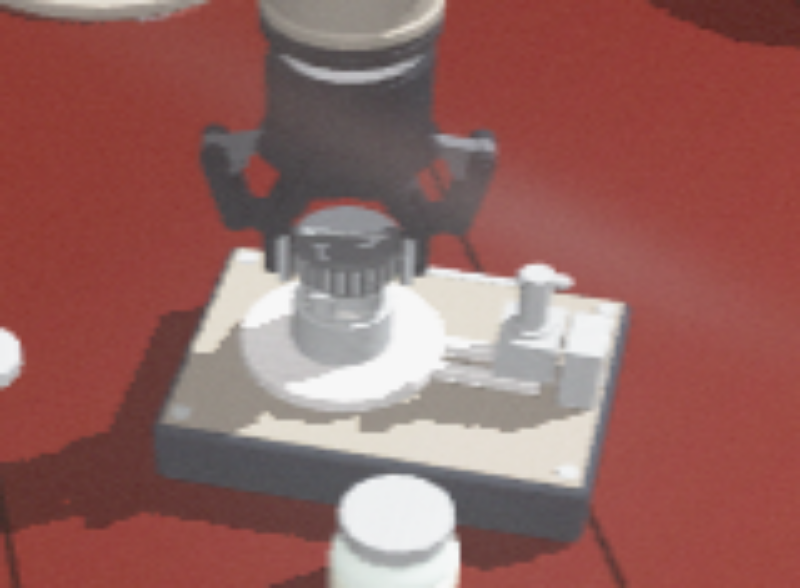

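Cap is coming off with the pin home. Lifting it to 100 mm above the seat.

```bash
python3 - <<'E'
import numpy as np
from h import *
np.set_printoptions(precision=4,suppress=True)
from cell import *
r=env.movel([.529,.0418,.2632],.12,stop_force=20);env.dwell(.6)
st=env.get_state();print(r,st['time'],st['tcp_pos'],st['opening'],st['force'],np.abs(st['joint_velocities']).max())
pic,d=camera("wrist");cv2.imwrite("pics/w10.png",pic)
pic,d=camera("scene");cv2.imwrite("pics/s10.png",cv2.resize(pic[110:290,90:370],None,fx=2.8,fy=2.8))
E
```

```text
False 19.3917 [0.529  0.0418 0.2632] 0.05314098809338906 [-0.7443  0.7764 -2.798 ] 0.002488554493460002
```

View pics/w10.png

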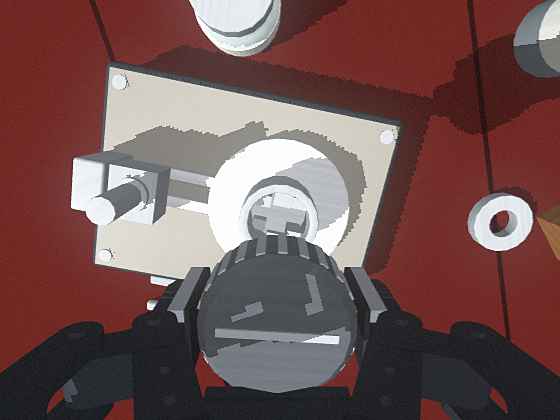

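View pics/s10.png

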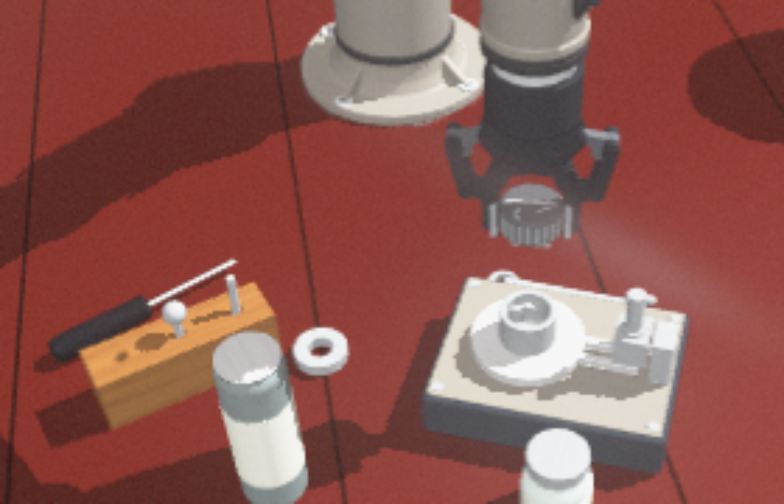

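The cap is held clear of the open neck, the pin's collar sits on the guide, and nothing else has moved.

```bash
python3 -c "
from cell import *
job.job_done(); print(env.get_state()['time'])"
```

```text
the job is handed in; nothing more can be done
the job is handed in; nothing more can be done
```

The disc-change job is done and handed in at about 19.4 s on the robot's clock, against the 54 s limit.

- **Pin:** I took the collared pin from the block and pushed it into the guide hole until it stopped. The tool height there matched the collar resting on the guide, within about 1 mm. I then gave it one more light push before letting go.
- **Cap:** Counter-clockwise (seen from above) it hit the hard stop, reaching about 0.74 N m and slipping about 4° in the gripper. Clockwise it turned freely about 75–79° from its start and lifted off with under 3 N of vertical force.
- **Final state:** The cap is held still 100 mm above its seat, with the gripper open 53 mm around it and joint speeds near zero.

In the last pictures the neck is open and the pin's collar looks flat on the guide. The two other rods are in their block and the bench items look undisturbed. One check was slightly off: after release, the pin's top appeared about 3.5 pixels (roughly 2 mm) from where I predicted. It was not on the side that would mean the pin stood too high, so I took it as lean or calibration error.

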